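# Find the rocking lid on the wafer-cup tray and press it home

## Task

One of the four round blue lids on the cup tray is not seated: press lightly on the flat beside the ridge of lid after lid until you find the one that rocks and tip it well to one side, then push that lid straight down on the middle of its ridge until it is level and fully home. Only press: do not lift any lid, do not push hard on lids that sit firm, and leave the cups, spatula, bottle and jar where they stand.

Things in the scene. Friction and masses are not known exactly. Their poses are not given: they have to be found in the camera images.
- tray: White plastic carrier tray, a fixed block 250 x 250 x 40 mm with a grey grip bar on its +y and -y edges. Origin at the centre of its underside, on the table; z up. Four identical round blue lids sit on it in grey collars (outer diameter 112 mm, rim 12 mm above the tray's top). Three sit firm; one, drawn anew each time, is unseated, 5 mm above its home height, and rocks about its ridge line.
- spot1 (a point): Centre of the lid at the tray's -x, -y, 60 mm above the table, its axes the tray's. Every lid: flat disc of 94 mm diameter, with a straight white ridge across its middle, 50 mm long along the tray's y, 10 mm wide, standing 14 mm above the disc. Disc tops lie 57 to 65 mm above the table, each at its own height (stacks of cups beneath differ), so height does not tell which is unseated.
- spot2 (a point): The same for the lid at the tray's -x, +y. Testing any lid: press the flat 28 mm from the ridge, on the tray's +x or -x side, with 2 to 5 N. There the unseated lid sinks 2 to 4 mm; a firm lid sinks under 1 mm, without tilting.
- spot3 (a point): The same for the lid at the tray's +x, -y.
- spot4 (a point): The same for the lid at the tray's +x, +y. The four lids lie at (+-58, +-58) mm in the tray's frame.
- lid_seat (a joint): How far the one unseated lid has been pushed straight down, m: 0 at first, 0.005 fully home (stop), negative if pulled up out of its collar. Does not tell which lid it is. Friction holds it: it moves only under about 15 N (20 N is ample) pushed down on the middle of its ridge, stays where left, and no longer rocks once home.
- lid_rock (a joint): Rocking angle of that same unseated lid about the top line of its ridge, rad: 0 level, positive when its tray +x side is down, limits +-0.12, within 0.03 of level at first; it stays where it is left (light friction). Does not tell which lid it is, but changes when that lid is pressed beside its ridge.
- firm1 (a joint): Which of the four it is, is not told. How far firmly seated lid no. 1 (one of the three that sit firm) is squeezed onto its soft gasket, m: 0 at rest, grows by 1 mm per 6 N pressed on it, limit 4 mm; it moves straight down without tilting. Beyond 2.5 mm (15 N) the wafer cups beneath are crushed.
- firm2 (a joint): Which of the four it is, is not told. How far firmly seated lid no. 2 (one of the three that sit firm) is squeezed onto its soft gasket, m: 0 at rest, grows by 1 mm per 6 N pressed on it, limit 4 mm; it moves straight down without tilting. Beyond 2.5 mm (15 N) the wafer cups beneath are crushed.
- firm3 (a joint): Which of the four it is, is not told. How far firmly seated lid no. 3 (one of the three that sit firm) is squeezed onto its soft gasket, m: 0 at rest, grows by 1 mm per 6 N pressed on it, limit 4 mm; it moves straight down without tilting. Beyond 2.5 mm (15 N) the wafer cups beneath are crushed.
- cup_a: Loose brown wafer cup, bystander, standing on the tray's middle among the four lids: 47 mm across the rim, 33 mm at the foot, 36 mm tall. Origin at the centre of its underside.
- cup_b: Loose brown wafer cup like cup_a, bystander, on the table beside the tray (its left, +y). Origin at the centre of its underside.
- cup_c: Loose brown wafer cup like cup_a, bystander, on the table beside the tray (its left, +y). Origin at the centre of its underside.
- cup_d: Loose brown wafer cup like cup_a, bystander, on the table beside the tray (its right, -y). Origin at the centre of its underside.
- spatula: Loose spatula, bystander, lying on the table beside the tray's -y edge along the tray's x, handle to -x. Origin under its middle.
- bottle: Loose clear bottle with blue cap, bystander, 52 mm across, 130 mm tall, on the table off the tray's far +y corner. Origin at the centre of its underside.
- jar: Loose amber jar, bystander, 64 mm across, 75 mm tall, on the table off the tray's far -y corner. Origin at the centre of its underside.

How it is judged:
On the way, in this order (a step that is already met when the one before it is completed fails the run):
1. the unseated lid is tipped to one side (over 0.07 rad) by pressing beside its ridge, before it is pushed home ((value of joint lid_rock above 0.07 rad or value of joint lid_rock below -0.07 rad) and value of joint lid_seat below 0.003 m and contact force between the fingers and anything else above 0.3 N), for 0.05 s.
2. that lid is pushed home, level (value of joint lid_seat above 0.004 m and value of joint lid_rock between -0.035 and 0.035 rad), for 0.2 s.
At the end, for the whole second after the job is handed in: The lid that rocked is down to within 1 mm of its stop and level to 0.035 rad; the three firm lids are unloaded (squeezed less than 1 mm); cups, spatula, bottle and jar are within 15 mm of where they started (all of step 2 and value of joint each of firm1, firm2, firm3 below 0.001 m and distance of each of cup_a, cup_b, cup_c, cup_d, spatula, bottle, jar from where it was at the start of the episode below 0.015 m); the robot touches nothing.
It fails at once if the unseated lid is lifted more than 3 mm (value of joint lid_seat below -0.003 m).
It fails at once if a firm lid is pressed hard (gasket squeezed over 2.5 mm, about 15 N) (value of joint any of firm1, firm2, firm3 above 0.0025 m).
It fails at once if a cup, the spatula, the bottle or the jar is moved, carried or lifted by more than 15 mm (distance of any of cup_a, cup_b, cup_c, cup_d, spatula, bottle, jar from where it was at the start of the episode above 0.015 m).
It also fails if it takes over 58 s, if anything falls off the work surface, if the arm or the gripper's body presses on something with over 40 N, if the wrist force passes 120 N, or if a joint passes its speed limit or range.

## Robot

A 7-joint arm with a two-finger parallel gripper is mounted at the origin on the work surface. World frame = base frame: x ahead of the robot, y to its left, z up, the work surface at z = 0. Lengths are in m, angles in rad, forces in N, time in s.
With the tool pointing down it reaches from about 0.4 to 0.9 m from the base axis. Payload 5.6 kg.
Tool frame: the origin (TCP) lies midway between the tips of the shut fingers; the grasp point (between the pads) lies 19 mm behind it; z points along the fingers, y is the line along which they close (so a half turn about z gives the same grasp; the last joint's range is limited). The gripper opens to 92 mm and grips with 3 to 60 N. Pads are 20 mm wide; open, the fingers measure 128 mm over their backs; the gripper's body (75 mm by 189 mm) begins 69 mm behind the grasp point.
Start: joints at [-1.238, 0.468, -0.012, 1.603, 0.006, 1.071, -0.056], TCP at [0.239, 0.605, 0.215] pointing down, gripper open.
Joint ranges: [-2.53, 2.53], [-0.31, 2.02], [-1.57, 1.55], [0.28, 2.44], [-1.29, 4.43], [0.15, 1.84], [-2.92, 2.92]. Speed limits (rad/s): [2.57, 2.57, 3.14, 3.14, 3.14, 3.14, 3.14].

## Interface

Orientations are given as a rotation vector (axis times angle).
In Python, from plant import ctrl gives the robot as it stands.
- The arm moves only by the tool play_rows, never from a script. Its argument "increments" is one flat list of numbers, 7 for each row, row after row: the shift along the world's x, y, z in cm, then the turn, a rotation vector about the world's x, y, z in units of 6 degrees (1.0 is 6 degrees), then the finger opening in cm, from 0 to 9.19. In form: [tx, ty, tz, ax, ay, az, claw, tx, ty, tz, ax, ay, az, claw, ...]. A call has 1 to 12 rows; each row shifts and turns the commanded pose from where the row before left it; what a row does not reach is not made up. A row lasts 1/12 s, in which the tool goes at most 41.7 mm and 7.16 degrees, less where a joint would pass 70% of its speed; a pose out of reach is approached as far as the arm can. A call is refused whole if a number of a shift passes 4.17 or a number of a turn 1, either way. A call with a gripper value outside its range is refused whole. The fingers move at their own pace and stop on an object; "squeeze" is the grip in N (left out, the last holds). Time passes only in rows, so rows that do not move let the fingers close. It gives the time, the measured TCP pose, the force, the opening and the grip force at its end, in the units of the state.
- ctrl.get_state(): the state, without advancing time (a new reading comes with each control period).
- ctrl.read_camera(name): name is "scene" or "side" or "wrist"; returns (picture, depth): 420x560x3 uint8, red, green, blue; 420x560 float32, m along the optical axis (not along the pixel's ray), 0 where there is no reading.
- ctrl.get_calibration(name): a dict with "vfov" (degrees; the focal length in pixels is half the picture's height over the tangent of half this angle, whatever the lens; pixels are square), "cx", "cy" (the principal point, pixels), "R" (3x3) and "t" (3): a world point X has camera coordinates R X + t. Camera axes: x right, y down, z forward; pixel columns grow to the right and rows downward; lengths in m; the calibration is good to about 2 mm. A picture is of the moment at which its call begins: read the wrist's pose just before it. get_calibration takes no time and is no camera call; for the wrist camera it gives the pose at the moment of the call.
- ctrl.job_done(): hands the job in; it is judged then, once.
The state is a dict: "clock": time; "joint_pos": joint angles; "joint_velocities": joint speeds; "joint_torque": joint torques, N m; "tool_pos": TCP position; "ee_rot": TCP orientation; "contact_force": force on the tool from outside, world axes, zero at the start; "wrist_torque": the same for the moment, N m; "grip_width": finger opening in m; "finger_force": force on a finger pad.
Only numpy, scipy, OpenCV 4.12 (cv2) and the standard library are available. Lean on these libraries where they do the work, as an engineer would, in place of code of your own. Each camera call takes 0.05 s, during which the arm holds its last target. There are 200 camera calls.

## Working session

There is one attempt and no reset: what is moved stays moved. The work goes in short steps, Python scripts to look and compute and a tool call to move; the robot and the scene stay as the last step left them, time stands still between calls to the robot, and variables do not carry over. Pictures are saved under pics/ and viewed, at most 10 in all, crops included, and the job is handed in when it is done.

Besides the shell and the picture viewer there is one more tool, called in YAML: its name, and indented under it one key for each argument. play_rows: Moves the arm, as the interface text tells. Its arguments: {"type":"object","properties":{"increments":{"type":"array","items":{"type":"number"}},"squeeze":{"type":"number"}},"required":["increments"]}

```bash
mkdir -p pics
cat > h.py <<'E'
import numpy as np, cv2
from plant import ctrl
def cam(n):
    c=ctrl.get_calibration(n); im,d=ctrl.read_camera(n); return c,im,d
def f(c): return 210/np.tan(np.radians(c['vfov'])/2)
def pts(c,d):
    v,u=np.mgrid[:420,:560]; F=f(c)
    P=np.stack([(u-c['cx'])/F*d,(v-c['cy'])/F*d,d],-1)
    return (P-np.array(c['t']))@np.array(c['R'])
E
python3 - <<'E'
from h import *
s=ctrl.get_state(); print(s)
ims=[]
for n in("scene","side"):
    c,im,d=cam(n); print(n,c['vfov'],c['t']); ims.append(im)
    P=pts(c,d); np.savez(n+'.npz',im=im,P=P,d=d)
    hsv=cv2.cvtColor(im,cv2.COLOR_RGB2HSV)
    m=((hsv[...,0]>95)&(hsv[...,0]<130)&(hsv[...,1]>110)).astype('u1')
    k,l,st,ce=cv2.connectedComponentsWithStats(m)
    for i in range(1,k):
        if st[i,4]>150: 
            q=P[(l==i)&(d>0)]; print(st[i],np.median(q,0).round(4),q.min(0).round(3),q.max(0).round(3))
cv2.imwrite('pics/a.png',cv2.resize(np.vstack(ims)[...,::-1],None,fx=.714,fy=.714))
E
```

```text
{'clock': 0.0, 'joint_pos': array([-1.23802087,  0.46837843, -0.01158784,  1.60360458,  0.00601114,
        1.07138527, -0.05629694]), 'joint_velocities': array([-0.00156094,  0.0012313 ,  0.00040283,  0.00115474,  0.00038215,
        0.00147748,  0.00115096]), 'joint_torque': array([-1.00105026e-04, -5.20562553e+01, -1.24510657e-02, -2.43748587e+01,
       -5.66347491e-02,  1.72790629e-02,  1.65720867e-04]), 'tool_pos': array([0.23841311, 0.60408364, 0.21364741]), 'ee_rot': array([-5.86871115e-01, -3.08609751e+00,  2.71947905e-03]), 'contact_force': array([ 0.55147198,  0.34660501, -0.3223766 ]), 'wrist_torque': array([ 0.02230221, -0.0122897 ,  0.02129361]), 'finger_force': 0.0, 'grip_width': 0.09188263566624044}
scene 48.678383265179725 [ 0.42721767 -0.26327292  1.11675031]
[   0   84   91  124 7063] [ 0.8227 -0.5021  0.0267] [ 0.759 -0.611 -0.002] [ 0.918 -0.384  0.093]
[ 302  176   48   41 1301] [0.4644 0.0222 0.0639] [ 0.412 -0.025  0.055] [0.505 0.066 0.069]
[ 246  196   50   42 1448] [ 0.5739 -0.0087  0.0636] [ 0.524 -0.056  0.059] [0.616 0.035 0.067]
[ 331  221   52   45 159
[... 155 characters left out ...]

[305 349  17  17 224] [0.7057 0.2405 0.13  ] [0.694 0.229 0.127] [0.717 0.252 0.133]
side 50.943618915291175 [-0.39499086  0.30839128  0.54748153]
[   0   23  127   45 2840] [0.674  1.2931 0.093 ] [0.452 1.19  0.076] [0.902 1.499 0.113]
[246 184  45  31 909] [0.5916 0.0897 0.0615] [0.553 0.051 0.046] [0.645 0.145 0.065]
[ 192  199   48   34 1171] [0.4791 0.1187 0.0597] [0.442 0.082 0.044] [0.535 0.176 0.063]
[ 272  213   50   37 1288] [ 0.5578 -0.0226  0.0611] [ 0.522 -0.06   0.041] [0.617 0.033 0.064]
[ 215  230   53   41 1545] [0.4489 0.0083 0.0613] [ 0.411 -0.03   0.039] [0.506 0.064 0.065]
[ 526  251   34   74 1336] [ 0.7598 -0.4075  0.039 ] [ 0.756 -0.446 -0.003] [ 0.905 -0.391  0.09 ]
```

View pics/a.png

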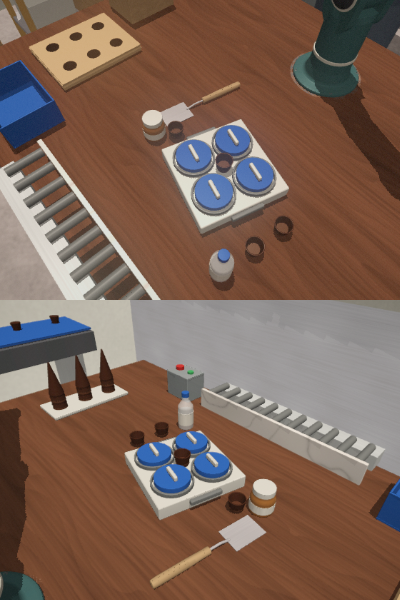

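The scene view shows the tray with its four blue lids and ridges. The loose cup stands in the middle, and the +y side faces the bottle. Next I fit a plane to each lid.

Run:
```python
from h import *
C=np.array([[.4585,.019],[.489,.1305],[.570,-.012],[.600,.0995]])
a=np.arctan2(*(C[1]+C[3]-C[0]-C[2])[[0,1]]); 
yaw=-a; ex=np.array([np.cos(yaw),np.sin(yaw)]); ey=np.array([-ex[1],ex[0]]); print('yaw',np.degrees(yaw),'ctr',C.mean(0))
for n in("scene","side"):
    z=np.load(n+'.npz'); im,P,d=z['im'],z['P'],z['d']
    h=cv2.cvtColor(im,cv2.COLOR_RGB2HSV)
    blue=(h[...,0]>95)&(h[...,0]<130)&(h[...,1]>110)
    white=(h[...,1]<90)&(h[...,2]>120)
    for c in C:
        r=P[...,:2]-c; R=np.hypot(r[...,0],r[...,1])
        q=P[blue&(R<.042)&(abs(r@ex)>.010)]; A=np.c_[(q[:,:2]-c)@ex,(q[:,:2]-c)@ey,np.ones(len(q))]
        s,res,_,_=np.linalg.lstsq(A,q[:,2],rcond=None)
        w=P[white&(R<.035)&(P[...,2]>.068)]
        rd=P[blue&(R<.06)]; e,_=cv2.minEnclosingCircle((rd[:,:2]*1000).astype('f4'))
        print(n,s.round(4),'sd',np.sqrt(res/len(q)).round(4),'ridge',len(w),np.mean(w,0).round(4),'dir',np.degrees(np.arctan2(*np.linalg.svd((w-w.mean(0))[:,:2])[2][0][::-1])).round(1),'circ',np.round(e,1))
```

```text
yaw -15.178999853061297 ctr [0.529375 0.05925 ]
scene [0.0174 0.0019 0.0638] sd [0.0013] ridge 137 [0.4601 0.0225 0.0761] dir 75.5 circ [457.7  21. ]
scene [-0.0002  0.      0.0622] sd [0.0012] ridge 159 [0.4905 0.1329 0.075 ] dir 74.5 circ [489.  131.8]
scene [0.0022 0.0008 0.0635] sd [0.0012] ridge 143 [ 0.5712 -0.009   0.0763] dir 74.7 circ [570.  -10.1]
scene [-0.0008 -0.0029  0.0639] sd [0.0013] ridge 180 [0.6021 0.1023 0.0765] dir 74.7 circ [600.7 100.8]
side [0.0198 0.0011 0.0617] sd [0.0009] ridge 132 [0.4562 0.0148 0.0739] dir -105.1 circ [460.2  16.8]
side [-0.0014  0.0004  0.0601] sd [0.0009] ridge 94 [0.4871 0.127  0.0727] dir -104.5 circ [488.9 129.1]
side [0.0012 0.0024 0.0615] sd [0.0009] ridge 122 [ 0.5675 -0.0156  0.0735] dir -104.0 circ [571.2 -15.6]
side [-0.0018  0.0014  0.0617] sd [0.0009] ridge 92 [0.5982 0.0959 0.0743] dir 75.2 circ [599.1  99.1]
```

play_rows:
  increments: [0.8, -2.4, 0, 0, 0, 0.1, 0, 0.8, -2.4, 0, 0, 0, 0.1, 0, 0.8, -2.4, 0, 0, 0, 0.1, 0, 0.8, -2.4, 0, 0, 0, 0.1, 0, 0.8, -2.4, 0, 0, 0, 0.1, 0, 0.8, -2.4, 0, 0, 0, 0.1, 0, 0.8, -2.4, 0, 0, 0, 0.1, 0, 0.8, -2.4, 0, 0, 0, 0.1, 0, 0.8, -2.4, 0, 0, 0, 0.1, 0, 0.8, -2.4, 0, 0, 0, 0.1, 0, 0.8, -2.4, 0, 0, 0, 0.05, 0, 0.8, -2.4, 0, 0, 0, 0, 0]
  squeeze: 10

```text
clock: 1.1
tool_pos: [0.3347, 0.3152, 0.2144]
ee_rot: [-0.416, -3.114, 0.001]
contact_force: [0.3, 1.0, -0.0]
grip_width: 0.0138
finger_force: 0.0
```

play_rows:
  increments: [0.8, -2.4, -0.8, 0, 0, 0, 0, 0.8, -2.4, -0.8, 0, 0, 0, 0, 0.8, -2.4, -0.8, 0, 0, 0, 0, 0.8, -2.4, -0.8, 0, 0, 0, 0, 0.8, -2.4, -0.8, 0, 0, 0, 0, 0.8, -2.4, -0.8, 0, 0, 0, 0, 0.8, -2.4, -0.8, 0, 0, 0, 0, 0.8, -2.4, -0.8, 0, 0, 0, 0, 0.8, -2.4, -0.8, 0, 0, 0, 0, 0.8, -2.4, -0.8, 0, 0, 0, 0, 0.8, -2.4, -0.8, 0, 0, 0, 0, 0.8, -2.4, -0.8, 0, 0, 0, 0]

```text
clock: 2.1
tool_pos: [0.4307, 0.0274, 0.1181]
ee_rot: [-0.416, -3.114, 0.0]
contact_force: [0.8, 0.0, 0.4]
grip_width: 0.0005
finger_force: 0.0
```

play_rows:
  increments: [0, 0, 0, 0, 0, 0, 0, 0, 0, 0, 0, 0, 0, 0]

```text
clock: 2.27
tool_pos: [0.4303, 0.0275, 0.1181]
ee_rot: [-0.421, -3.112, 0.001]
contact_force: [-0.1, 1.3, -0.2]
grip_width: 0.0008
finger_force: 0.0
```

play_rows:
  increments: [0.1, 0, -1, 0, 0, 0, 0, 0, 0, -1, 0, 0, 0, 0, 0, 0, -1, 0, 0, 0, 0, 0, 0, -1, 0, 0, 0, 0, 0, 0, -0.8, 0, 0, 0, 0, 0, 0, 0, 0, 0, 0, 0, 0, 0, 0, 0, 0, 0, 0]

```text
clock: 2.85
tool_pos: [0.4311, 0.0286, 0.0699]
ee_rot: [-0.416, -3.112, 0.001]
contact_force: [-0.3, -0.2, 0.1]
grip_width: 0.001
finger_force: 0.0
```

Run:
```python
from h import *
print(ctrl.get_state()['contact_force'])
c,im,d=cam('side'); c2,im2,d2=cam('wrist')
cv2.imwrite('pics/b.png',np.hstack([cv2.resize(im[150:350,150:350],(400,400)),cv2.resize(im2,(400,400))])[...,::-1])
```

```text
[-0.32551211 -0.20162722  0.09825527]
```

View pics/b.png

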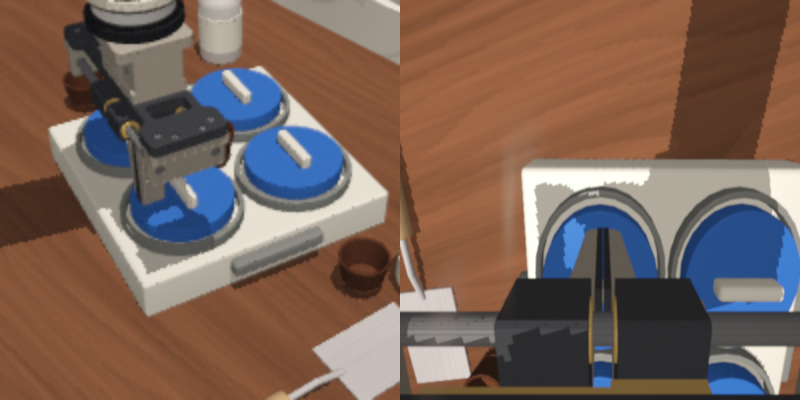

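The fingertips hover over lid 1's flat on the -x side: side crop (155,195), wrist view (600,240). They clear the ridge and the cup, so I'll press down in small steps.

play_rows:
  increments: [0, 0, -0.2, 0, 0, 0, 0, 0, 0, -0.2, 0, 0, 0, 0, 0, 0, -0.1, 0, 0, 0, 0, 0, 0, 0, 0, 0, 0, 0]

```text
clock: 3.28
tool_pos: [0.4315, 0.0286, 0.0655]
ee_rot: [-0.416, -3.114, -0.0]
contact_force: [1.4, 0.2, -0.5]
grip_width: 0.0002
finger_force: 0.0
```

play_rows:
  increments: [0, 0, -0.1, 0, 0, 0, 0, 0, 0, 0, 0, 0, 0, 0]

```text
clock: 3.45
tool_pos: [0.4316, 0.0286, 0.0646]
ee_rot: [0.417, 3.114, 0.0]
contact_force: [0.6, -0.2, -0.2]
grip_width: 0.0005
finger_force: 0.0
```

play_rows:
  increments: [0, 0, -0.1, 0, 0, 0, 0, 0, 0, 0, 0, 0, 0, 0]

```text
clock: 3.62
tool_pos: [0.4316, 0.0286, 0.0635]
ee_rot: [-0.416, -3.114, 0.0]
contact_force: [0.6, -0.9, 0.1]
grip_width: 0.0008
finger_force: 0.0
```

play_rows:
  increments: [0, 0, -0.05, 0, 0, 0, 0, 0, 0, 0, 0, 0, 0, 0]

```text
clock: 3.78
tool_pos: [0.4317, 0.0286, 0.0631]
ee_rot: [0.416, 3.114, 0.0]
contact_force: [0.4, -0.2, -0.1]
grip_width: 0.0002
finger_force: 0.3
```

play_rows:
  increments: [0, 0, -0.05, 0, 0, 0, 0, 0, 0, 0, 0, 0, 0, 0]

```text
clock: 3.95
tool_pos: [0.432, 0.0286, 0.0627]
ee_rot: [0.416, 3.113, 0.0]
contact_force: [0.5, -0.6, 2.1]
grip_width: 0.0005
finger_force: 0.7
```

play_rows:
  increments: [0, 0, -0.05, 0, 0, 0, 0, 0, 0, 0, 0, 0, 0, 0]

```text
clock: 4.12
tool_pos: [0.4322, 0.0285, 0.0623]
ee_rot: [0.417, 3.113, 0.0]
contact_force: [0.5, -1.0, 1.9]
grip_width: 0.0006
finger_force: 1.1
```

play_rows:
  increments: [0, 0, -0.05, 0, 0, 0, 0, 0, 0, 0, 0, 0, 0, 0]

```text
clock: 4.28
tool_pos: [0.4324, 0.0284, 0.0618]
ee_rot: [0.417, 3.112, 0.0]
contact_force: [2.1, -1.7, 2.3]
grip_width: 0.0004
finger_force: 1.5
```

play_rows:
  increments: [0, 0, -0.05, 0, 0, 0, 0, 0, 0, 0, 0, 0, 0, 0]

```text
clock: 4.45
tool_pos: [0.4323, 0.0286, 0.0613]
ee_rot: [0.416, 3.113, 0.0]
contact_force: [2.4, -0.2, 3.7]
grip_width: 0.0003
finger_force: 1.7
```

play_rows:
  increments: [0, 0, -0.05, 0, 0, 0, 0, 0, 0, 0, 0, 0, 0, 0]

```text
clock: 4.62
tool_pos: [0.4323, 0.0287, 0.0609]
ee_rot: [0.416, 3.113, 0.001]
contact_force: [1.7, -1.1, 6.7]
grip_width: 0.0005
finger_force: 3.1
```

play_rows:
  increments: [0, 0, -0.05, 0, 0, 0, 0, 0, 0, 0, 0, 0, 0, 0]

```text
clock: 4.78
tool_pos: [0.4324, 0.0287, 0.0607]
ee_rot: [0.416, 3.112, 0.001]
contact_force: [1.2, -1.3, 11.1]
grip_width: 0.0005
finger_force: 5.2
```

Run:
```python
from h import *
C=np.array([[.4585,.019],[.489,.1305],[.570,-.012],[.600,.0995]])
yaw=np.radians(-15.2); ex=np.array([np.cos(yaw),np.sin(yaw)]); ey=np.array([-ex[1],ex[0]])
c,im,d=cam('side');P=pts(c,d)
h=cv2.cvtColor(im,cv2.COLOR_RGB2HSV); blue=(h[...,0]>95)&(h[...,0]<130)&(h[...,1]>110)
for k in C:
    r=P[...,:2]-k; q=P[blue&(np.hypot(r[...,0],r[...,1])<.042)&(abs(r@ex)>.01)]
    A=np.c_[(q[:,:2]-k)@ex,(q[:,:2]-k)@ey,np.ones(len(q))]
    print(len(q),np.linalg.lstsq(A,q[:,2],rcond=None)[0].round(4))
```

```text
470 [0.1276 0.0017 0.0614]
169 [-0.0154  0.0098  0.0597]
637 [ 0.0023 -0.0035  0.0613]
481 [-0.0003 -0.0018  0.0617]
```

Lid 1 is tipped to its limit (about 0.12 rad), while lids 2 to 4 read as level. I'll lift off, press its raised +x side back down to level it, then push on the ridge.

play_rows:
  increments: [0, 0, 0.5, 0, 0, 0, 0, 0, 0, 1.25, 0, 0, 0, 0, 0, 0, 1.25, 0, 0, 0, 0, 1.8, -0.55, 0, 0, 0, 0, 0, 1.8, -0.55, 0, 0, 0, 0, 0, 1.8, -0.55, 0, 0, 0, 0, 0, 0, 0, -1, 0, 0, 0, 0, 0, 0, -0.8, 0, 0, 0, 0, 0, 0, -0.3, 0, 0, 0, 0, 0, 0, 0, 0, 0, 0, 0, 0, 0, 0, 0, 0, 0, 0]

```text
clock: 5.75
tool_pos: [0.484, 0.0124, 0.0684]
ee_rot: [-0.415, -3.112, 0.001]
contact_force: [0.1, 0.1, 0.3]
grip_width: 0.0005
finger_force: 0.0
```

play_rows:
  increments: [0, 0, -0.1, 0, 0, 0, 0, 0, 0, -0.1, 0, 0, 0, 0, 0, 0, 0, 0, 0, 0, 0]

```text
clock: 6.0
tool_pos: [0.4855, 0.0123, 0.0672]
ee_rot: [0.416, 3.114, 0.0]
contact_force: [0.8, 0.2, 1.2]
grip_width: 0.0008
finger_force: 0.0
```

play_rows:
  increments: [0, 0, -0.1, 0, 0, 0, 0, 0, 0, -0.1, 0, 0, 0, 0, 0, 0, 0, 0, 0, 0, 0]

```text
clock: 6.25
tool_pos: [0.4853, 0.0123, 0.065]
ee_rot: [-0.416, -3.113, -0.0]
contact_force: [0.1, 0.7, 0.4]
grip_width: 0.0008
finger_force: 0.4
```

play_rows:
  increments: [0, 0, -0.1, 0, 0, 0, 0, 0, 0, -0.1, 0, 0, 0, 0, 0, 0, 0, 0, 0, 0, 0]

```text
clock: 6.5
tool_pos: [0.4851, 0.0123, 0.0629]
ee_rot: [-0.416, -3.113, -0.0]
contact_force: [-1.5, 0.6, 1.6]
grip_width: 0.0007
finger_force: 1.0
```

```bash
cat > tilt.py <<'E'
from h import *
C=np.array([[.4585,.019],[.489,.1305],[.570,-.012],[.600,.0995]])
yaw=np.radians(-15.2); ex=np.array([np.cos(yaw),np.sin(yaw)]); ey=np.array([-ex[1],ex[0]])
print(ctrl.get_state()['clock'])
for n in ('side','scene'):
  c,im,d=cam(n);P=pts(c,d)
  h=cv2.cvtColor(im,cv2.COLOR_RGB2HSV); blue=(h[...,0]>95)&(h[...,0]<130)&(h[...,1]>110)
  for k in C:
    r=P[...,:2]-k; q=P[blue&(np.hypot(r[...,0],r[...,1])<.042)&(abs(r@ex)>.01)]
    A=np.c_[(q[:,:2]-k)@ex,(q[:,:2]-k)@ey,np.ones(len(q))]
    if len(q)>50: print(n,len(q),np.linalg.lstsq(A,q[:,2],rcond=None)[0].round(4))
E
python3 tilt.py
```

```text
6.5
side 634 [-0.0391 -0.001   0.0617]
side 593 [-0.0012 -0.0034  0.0601]
side 508 [ 0.0008 -0.0013  0.0614]
side 58 [-0.0304  0.0021  0.0628]
scene 185 [-0.0622  0.0489  0.0644]
scene 1010 [-0.0018 -0.0028  0.0622]
scene 942 [0.0001 0.0011 0.0636]
scene 1146 [0.0005 0.0005 0.064 ]
```

play_rows:
  increments: [0, 0, 0.5, 0, 0, 0, 0, 0, 0, 1.25, 0, 0, 0, 0, 0, 0, 1.25, 0, 0, 0, 0, -1.35, 0.35, 0, 0, 0, 0, 0, -1.35, 0.35, 0, 0, 0, 0, 0, 0, 0, 0, 0, 0, 0, 0, 0, 0, 0, 0, 0, 0, 0]

```text
clock: 7.18
tool_pos: [0.459, 0.0192, 0.0935]
ee_rot: [0.416, 3.113, 0.001]
contact_force: [-0.4, 0.1, -0.2]
grip_width: 0.0007
finger_force: 0.0
```

```bash
python3 tilt.py | head -6
```

```text
7.1833
side 754 [ 0.0348 -0.0341  0.0633]
side 492 [-0.0016  0.0001  0.0601]
side 639 [0.002  0.0008 0.0614]
side 77 [0.0082 0.0074 0.0615]
scene 628 [-0.04   -0.0006  0.0638]
```

play_rows:
  increments: [-1.35, 0.4, 0, 0, 0, 0, 0, -1.35, 0.35, 0, 0, 0, 0, 0, 0, 0, -1, 0, 0, 0, 0, 0, 0, -1, 0, 0, 0, 0, 0, 0, -0.6, 0, 0, 0, 0, 0, 0, -0.2, 0, 0, 0, 0, 0, 0, -0.1, 0, 0, 0, 0, 0, 0, 0, 0, 0, 0, 0, 0, 0, 0, 0, 0, 0, 0]

```text
clock: 8.03
tool_pos: [0.4317, 0.0264, 0.064]
ee_rot: [-0.417, -3.113, 0.0]
contact_force: [0.5, 0.0, -0.1]
grip_width: -0.0001
finger_force: 0.0
```

play_rows:
  increments: [0, 0, -0.05, 0, 0, 0, 0, 0, 0, 0, 0, 0, 0, 0]

```text
clock: 8.2
tool_pos: [0.4315, 0.0266, 0.0636]
ee_rot: [0.416, 3.114, 0.0]
contact_force: [0.1, -0.5, 0.4]
grip_width: 0.0006
finger_force: 0.0
```

play_rows:
  increments: [0, 0, -0.05, 0, 0, 0, 0, 0, 0, 0, 0, 0, 0, 0]

```text
clock: 8.37
tool_pos: [0.4317, 0.0267, 0.0632]
ee_rot: [0.416, 3.114, 0.0]
contact_force: [0.2, 0.2, 0.8]
grip_width: 0.0005
finger_force: 0.4
```

```bash
python3 tilt.py
```

```text
8.3667
side 449 [ 0.0218 -0.0031  0.0617]
side 188 [0.0131 0.0037 0.0605]
side 641 [-0.0014  0.0006  0.0614]
side 489 [0.0017 0.0011 0.0617]
scene 680 [ 0.0214 -0.0042  0.0638]
scene 1028 [-0.0033 -0.0006  0.0622]
scene 943 [ 0.0013 -0.0016  0.0636]
scene 1153 [-0.      0.0006  0.0639]
```

Lid 1 is now within about 0.02 rad of level. Next I push on the middle of its ridge.

play_rows:
  increments: [0, 0, 0.5, 0, 0, 0, 0, 0, 0, 1.25, 0, 0, 0, 0, 0, 0, 1.25, 0, 0, 0, 0, 1.35, -0.35, 0, 0, 0, 0, 0, 1.35, -0.35, 0, 0, 0, 0, 0, 0, 0, -0.7, 0, 0, 0, 0, 0, 0, -0.6, 0, 0, 0, 0, 0, 0, -0.1, 0, 0, 0, 0, 0, 0, 0, 0, 0, 0, 0, 0, 0, 0, 0, 0, 0, 0]

```text
clock: 9.3
tool_pos: [0.4576, 0.0197, 0.0787]
ee_rot: [-0.416, -3.112, 0.001]
contact_force: [0.2, 0.5, -0.5]
grip_width: 0.0005
finger_force: 0.0
```

play_rows:
  increments: [0, 0, -0.1, 0, 0, 0, 0, 0, 0, -0.1, 0, 0, 0, 0, 0, 0, 0, 0, 0, 0, 0]

```text
clock: 9.55
tool_pos: [0.4583, 0.0197, 0.0775]
ee_rot: [-0.416, -3.113, -0.001]
contact_force: [-2.2, -0.2, 6.9]
grip_width: 0.0007
finger_force: 3.0
```

play_rows:
  increments: [0, 0, -0.1, 0, 0, 0, 0, 0, 0, 0, 0, 0, 0, 0]

```text
clock: 9.72
tool_pos: [0.4584, 0.0197, 0.0769]
ee_rot: [-0.416, -3.113, -0.001]
contact_force: [-4.5, 0.4, 10.8]
grip_width: 0.0008
finger_force: 5.1
```

play_rows:
  increments: [0, 0, -0.1, 0, 0, 0, 0, 0, 0, 0, 0, 0, 0, 0]

```text
clock: 9.88
tool_pos: [0.4584, 0.0198, 0.076]
ee_rot: [-0.416, -3.114, -0.001]
contact_force: [-3.3, 0.7, 11.2]
grip_width: 0.0004
finger_force: 5.9
```

```bash
python3 tilt.py | grep -n . | sed -n '2p;6,7p'
```

```text
2:side 740 [ 0.0047 -0.0117  0.061 ]
6:scene 534 [0.0259 0.003  0.0621]
7:scene 977 [-0.0025  0.0015  0.0622]
```

play_rows:
  increments: [0, 0, -0.1, 0, 0, 0, 0, 0, 0, -0.1, 0, 0, 0, 0, 0, 0, 0, 0, 0, 0, 0]

```text
clock: 10.23
tool_pos: [0.4584, 0.0198, 0.0741]
ee_rot: [-0.416, -3.114, -0.001]
contact_force: [-4.0, -0.1, 13.0]
grip_width: 0.0008
finger_force: 6.1
```

play_rows:
  increments: [0, 0, -0.1, 0, 0, 0, 0, 0, 0, -0.1, 0, 0, 0, 0, 0, 0, 0, 0, 0, 0, 0]

```text
clock: 10.48
tool_pos: [0.4585, 0.0198, 0.0724]
ee_rot: [-0.416, -3.113, -0.001]
contact_force: [-4.0, -0.2, 16.5]
grip_width: 0.0007
finger_force: 7.8
```

play_rows:
  increments: [0, 0, -0.1, 0, 0, 0, 0, 0, 0, 0, 0, 0, 0, 0]

```text
clock: 10.65
tool_pos: [0.4585, 0.0198, 0.0722]
ee_rot: [-0.417, -3.113, -0.002]
contact_force: [-8.1, -1.1, 26.3]
grip_width: 0.0003
finger_force: 12.9
```

The force climbs sharply after about 5 mm of travel, which means the lid has hit its stop. One more small push, then I'll lift off and check.

play_rows:
  increments: [0, 0, -0.04, 0, 0, 0, 0, 0, 0, 0, 0, 0, 0, 0, 0, 0, 0, 0, 0, 0, 0]

```text
clock: 10.9
tool_pos: [0.4586, 0.0198, 0.0721]
ee_rot: [-0.417, -3.113, -0.002]
contact_force: [-8.9, -1.8, 29.5]
grip_width: 0.0005
finger_force: 15.0
```

play_rows:
  increments: [0, 0, 0.5, 0, 0, 0, 0, 0, 0, 1.5, 0, 0, 0, 0, 0, 0, 3, 0, 0, 0, 0, 0, 0, 3, 0, 0, 0, 0, 0, 0, 3, 0, 0, 0, 0, 0, 0, 3, 0, 0, 0, 0, -1, 2, 0, 0, 0, 0, 0, -1, 3, 0, 0, 0, 0, 0, -1, 3, 0, 0, 0, 0, 0, -1, 3, 0, 0, 0, 0, 0, 0, 0, 0, 0, 0, 0, 0, 0, 0, 0, 0, 0, 0, 0]

```text
clock: 11.9
tool_pos: [0.4179, 0.131, 0.2097]
ee_rot: [-0.41, -3.115, -0.0]
contact_force: [0.3, 0.0, 0.6]
grip_width: 0.0004
finger_force: 0.0
```

```bash
python3 tilt.py
python3 - <<'E'
from h import *
c,im,d=cam('side'); cv2.imwrite('pics/c.png',im[...,::-1])
E
```

```text
11.9
side 793 [-0.0052  0.0043  0.0563]
side 595 [-0.0011  0.0024  0.06  ]
side 640 [-0.0015 -0.0027  0.0614]
side 481 [-0.0009 -0.0022  0.0618]
scene 834 [-0.0045 -0.0035  0.0585]
scene 1027 [-0.0021 -0.0018  0.0623]
scene 942 [-0.001  -0.0014  0.0636]
scene 1166 [-0.0004 -0.0024  0.0639]
```

View pics/c.png

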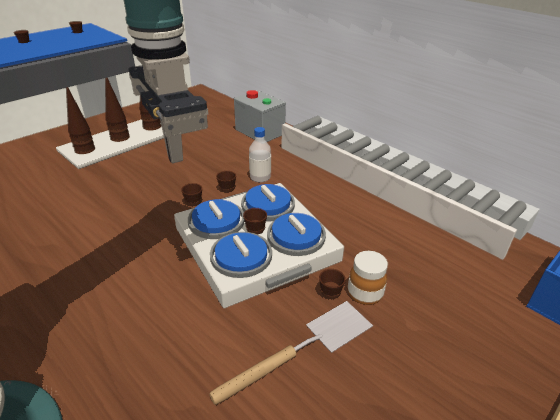

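Lid 1, at (240,253), is 5.3 mm lower and level (0.005 rad). The other lids, cups, spatula, bottle and jar haven't moved, and the arm is clear. I'll hand it in.

```bash
python3 -c "
from plant import ctrl
print(ctrl.job_done())"
```

```text
the job is handed in; nothing more can be done
None
```

The unseated lid was at spot1 (tray -x, -y): I tipped it to about 0.12 rad, pushed it about 5 mm down to its stop and left it level. The camera fits had already shown it tilted, so I never pressed the three firm lids; the job is handed in at about 12 s on the robot's clock, with no verdict returned.

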